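# Turn the costume plaque face up with the lifter

## Robot

A 6-joint arm with a two-finger parallel gripper is mounted at the origin on the work surface. World frame = base frame: x ahead of the robot, y to its left, z up, the work surface at z = 0. Lengths are in m, angles in rad, forces in N, time in s.
With the tool pointing down it reaches from about 0.3 to 0.875 m from the base axis. Payload 6.4 kg.
Tool frame: the origin (TCP) lies midway between the tips of the shut fingers; the grasp point (between the pads) lies 19 mm behind it; z points along the fingers, y is the line along which they close (so a half turn about z gives the same grasp; the last joint's range is limited). The gripper opens to 85 mm and grips with 20 to 120 N. Pads are 22 mm wide; open, the fingers measure 114 mm over their backs; the gripper's body (76 mm by 85 mm) begins 54 mm behind the grasp point. The pads swing forward as they close: fully open they stand 13 mm farther back than shut.
Start: joints at [-0.206, 0.181, 1.607, -0, 1.354, -0.206], TCP at [0.575, 0, 0.197] pointing down, gripper open.
Joint ranges: [-2.99, 2.99], [-0.89, 2.07], [0.3, 2.58], [-1.14, 4.28], [0, 2.63], [-3.12, 3.12]. Speed limits (rad/s): [2.57, 2.57, 3.01, 3.14, 3.14, 3.14].

## Interface

Orientations are given as a unit quaternion [w, x, y, z].
In Python, from bench import status, camera, ctrl gives the robot as it stands. The module is installed in compiled form; this text tells all that it offers.
- The arm moves only by the shell command python3 -m handwheel 'ROWS'. ROWS is JSON, a list that holds one entry, the list of rows, each a list of 7 numbers: the opening, from -1 (shut) to 1 (fully open), then the shift along the tool's x, y, z in cm, then the turn, a rotation vector about the tool's x, y, z in degrees. A call has 1 to 10 rows; each row is the pose to reach, as a shift and turn from the pose commanded when the call began, along the tool's axes at that moment; what a row does not reach only later rows make up. A row lasts 1/8 s, in which the tool goes at most 62.5 mm and 10.7 degrees, less where a joint would pass 70% of its speed; a pose out of reach is approached as far as the arm can. A call with a gripper value outside its range is refused whole. The fingers move at their own pace and stop on an object; the grip force is fixed at half the most. Time passes only in rows, so rows that repeat a pose let the fingers close. It gives the time, the measured TCP pose, the force, the opening and the grip force at its end, in the units of the state.
- status.get_obs(): the state, without advancing time (a new reading comes with each control period).
- camera(name): name is "scene" or "side" or "wrist"; returns a dict with "frame" (420x560x3 uint8, blue, green, red), "depth" (420x560 float32, m along the optical axis (not along the pixel's ray), 0 where there is no reading), "fx", "fy", "cx", "cy" (pixels), "extrinsics" (4x4, takes a point from camera to world coordinates); the wrist camera has in their place "hand_eye" (4x4, takes a point from camera to tool coordinates, whose origin is the TCP and whose axes are the flange's). Camera axes: x right, y down, z forward; pixel columns grow to the right and rows downward; lengths in m; the calibration is good to about 2 mm. A picture is of the moment at which its call begins: read the wrist's pose just before it.
- ctrl.hand_in(): hands the job in; it is judged then, once.
The state is a dict: "time_s": time; "q": joint angles; "dq": joint speeds; "joint_efforts": joint torques, N m; "eef_pos": TCP position; "eef_rot": TCP orientation; "wrist_force": force on the tool from outside, world axes, zero at the start; "torque": the same for the moment, N m; "opening": opening from 0.0 (shut) to 1.0 (fully open); "grasp_force": force on a finger pad.
Only numpy, scipy, OpenCV 4.12 (cv2) and the standard library are available. Lean on these libraries where they do the work, as an engineer would, in place of code of your own. Each camera call takes 0.05 s, during which the arm holds its last target. There are 200 camera calls.

## Task

Take the flat lifter from its rubber mat and lay its blade on the board; keeping it pressed lightly there, slide it under the near rim of the square metal plaque and push the plaque home against the step, then tip it over the step with the lifter so that it lies flat, smooth face up, on the raised cork pad. Work gently (never more than about 10 N), keep your fingers off the plaque, and leave everything else where it is. Finally lay the lifter flat back on its mat and let go.

Things in the scene. Friction and masses are not known exactly. Their poses are not given: they have to be found in the camera images.
- board: fixed, rigid plywood board, 360 (x) x 240 (y) mm. Origin: centre of its underside, on the table; x runs away from the robot, z up. Near part, x -180 to +60 mm: a flat plywood ledge, top 14 mm above the origin. Far part, x +60 to +180 mm: the cork pad, top 20 mm above the origin. Where they meet stands a straight 6 mm step along y, across the whole width.
- step (a point): middle of the step's top edge: board x +60 mm, y 0, 20 mm above the board's underside; axes as the board's. The step stops and squares a plaque pushed against it, and is the pivot for tipping it over
- plaque: square grey cast-metal plaque, 70 x 70 x 7.6 mm, about 90 to 145 g, loose on the ledge 2 to 20 mm short of the step, a little turned, smooth face down. Origin: centre of the face's outer surface (its underside at the start); z points from face to hollow back: up at the start, down at the end; x roughly along the board's x. The face is a raised panel, 46 x 46 x 3.6 mm, in the middle.
- lifter: the lifter, 150 g: a flat steel blade 132 x 36 x 2 mm with an upright wooden grip on its rear. Origin: on the blade's underside, below the middle of the grip; x runs along the blade to its tip, z up. Blade: x -22 to +110 mm, y -18 to +18 mm. Grip: 44 mm (x) x 16 mm (y), z 2 to 52 mm, centred over the origin; pinch it across y.
- lifter_tip (a point): middle of the blade's front edge, on its underside, 110 mm from the origin along lifter x
- lifter_grip (a point): middle of the wooden grip, 35 mm above the blade's underside
- rest: the lifter's black rubber mat, 200 (x) x 90 (y) x 3 mm, fixed on the table left or right of the board. Origin: centre of its underside; x along its length. The lifter lies on it at the start with its origin about 40 mm to the mat's -x side of the centre, blade along the mat's +x.
- buttons: fixed open aluminium tray of buttons, 190 x 90 x 16 mm, on the other side of the board; not used. Origin: centre of its underside
- medallion: bystander: round metal medallion, 36 mm across, 7 mm high, lying near the left (+y) edge of the ledge, beside the lifter's path. Origin: centre of its underside
- spool: bystander: small spool, 32 mm across, 40 mm high, left of the board's far end. Origin: centre of its underside
- tumbler: bystander: glass tumbler, 84 mm across, 140 mm high, right of the board's far end. Origin: centre of its underside
- screwdriver: bystander: screwdriver lying on the table to the left
- tape: bystander: tape dispenser, 150 mm long, 90 mm high, far left
- cutter: bystander: rotary cutter, about 170 mm long, 19 mm high, far right
- foam: bystander: small foam block, 60 x 80 x 40 mm, to the right
- plaque_rim (a point): middle of the plaque's near edge, on the rim's underside: plaque x -35 mm, 3.6 mm above the face. A flat rim 12 mm wide runs round the raised panel; at the start it hangs over the ledge with a 3.6 mm gap. After pushing home, draw the blade back some mm within the rim before lifting: pinned tight between blade and step, the plaque jams as it turns
- plaque_back (a point): centre of the plaque's hollow, ribbed back, in the plane of its border (7.6 mm from the face), on which it lies when turned over
Not all that is in view belongs to the job. Of the things shaped like the rest, the black one is meant. There is more than one size of the lifter; the one meant has the size given above.

How it is judged:
On the way, in this order (a step that is already met when the one before it is completed fails the run):
1. the lifter is taken up from its mat (z of lifter in the frame of rest above 0.03 m), for 0.1 s.
2. the blade lies on the board, touching it, its tip under the plaque's near rim, and pushes the plaque home against the step (contact force between lifter and board above 0.2 N and contact force between lifter and plaque above 3 N and x of lifter_tip in the frame of plaque above -0.031 m and z of lifter_tip in the frame of plaque below 0.003 m and x of plaque in the frame of step above -0.038 m and angle between plaque's own z axis and vertical below 0.1 rad), for 0.1 s.
3. the lifter raises the plaque's near edge well off the board (contact force between lifter and plaque above 0.05 N and angle between plaque's own z axis and vertical between 0.6 and 1.6 rad), for 0.1 s.
4. the plaque lies smooth face up on the cork pad (angle between plaque's own z axis and vertical above 3.05 rad and x of plaque in the frame of step above 0.012 m), for 0.2 s.
At the end, for the whole second after the job is handed in: Plaque at rest flat on the cork pad, smooth face up (within 0.09 rad), its centre 12 to 90 mm beyond the step and within 90 mm of the board's middle line; lifter at rest flat on its mat, its origin -100 to +20 mm along the mat from its centre, within 35 mm of its middle line, the tip within 45 mm (all of step 4 and x of plaque in the frame of step below 0.09 m and y of plaque in the frame of step between -0.09 and 0.09 m and z of plaque in the frame of step between 0.005 and 0.01 m and linear speed of each of plaque, lifter below 0.01 m/s and angle between lifter's own z axis and vertical below 0.06 rad and x of lifter in the frame of rest between -0.1 and 0.02 m and y of lifter in the frame of rest between -0.035 and 0.035 m and y of lifter_tip in the frame of rest between -0.045 and 0.045 m and z of lifter in the frame of rest between 0.001 and 0.006 m); the robot touches nothing.
It fails at once if the fingers touch the plaque (contact force between the fingers and plaque above 0.3 N).
It fails at once if the lifter presses on the board with more than 12 N (contact force between lifter and board above 12 N).
It fails at once if the lifter presses on the plaque with more than 12 N (contact force between lifter and plaque above 12 N).
It fails at once if a bystander is moved by more than 20 mm (distance of any of medallion, spool, tumbler, screwdriver, tape, cutter, foam from where it was at the start of the episode above 0.02 m).
It also fails if it takes over 72 s, if anything falls off the work surface, if the arm or the gripper's body presses on something with over 40 N, if the wrist force passes 120 N, or if a joint passes its speed limit or range.

## Working session

There is one attempt and no reset: what is moved stays moved. The work goes in short steps, Python scripts to look and compute and a shell command to move; the robot and the scene stay as the last step left them, time stands still between calls to the robot, and variables do not carry over. Pictures are saved under pics/ and viewed, at most 10 in all, crops included, and the job is handed in when it is done.

```bash
mkdir -p pics; cat > h.py <<'E'
import numpy as np, cv2
from bench import status, camera, ctrl
from scipy.spatial.transform import Rotation as R
def pose():
    o=status.get_obs(); q=o['eef_rot']; T=np.eye(4)
    T[:3,:3]=R.from_quat([q[1],q[2],q[3],q[0]]).as_matrix(); T[:3,3]=o['eef_pos']; return T
def shot(n,name):
    T=pose(); c=camera(n); c['T']=c['extrinsics'] if n!='wrist' else T@c['hand_eye']
    cv2.imwrite('pics/%s.png'%name,c['frame']); np.savez('pics/%s.npz'%name,**{k:v for k,v in c.items()}); return c
def cloud(c):
    d=c['depth']; v,u=np.indices(d.shape)
    P=np.stack([(u-c['cx'])/c['fx']*d,(v-c['cy'])/c['fy']*d,d],-1)
    W=P@c['T'][:3,:3].T+c['T'][:3,3]; W[d==0]=np.nan; return W
def load(name): return dict(np.load('pics/%s.npz'%name))
E
python3 - <<'E'
from h import *
o=status.get_obs(); print(o)
for n in('scene','side','wrist'):
    c=shot(n,n+'0'); print(n,c['T'].round(3).tolist(),c['fx'],c['cx'],c['cy'])
E
```

```text
{'time_s': 0.0, 'q': array([-2.06284357e-01,  1.81552164e-01,  1.60796950e+00, -2.08695906e-05,
        1.35378501e+00, -2.06306983e-01]), 'dq': array([ 0.00063386, -0.00086122,  0.00034765,  0.00103654,  0.00068496,
        0.00036973]), 'joint_efforts': array([ 3.41415571e-04, -4.44869328e+01, -3.51340663e+01, -2.51131587e-04,
        9.11703974e-03,  3.43231875e-05]), 'eef_pos': array([5.74412206e-01, 1.42156730e-04, 1.96496549e-01]), 'eef_rot': array([-7.11700584e-04,  7.07096927e-01,  7.07116116e-01, -4.77544219e-04]), 'wrist_force': array([ 0.66897598, -0.38128278, -0.58272278]), 'torque': array([ 0.02278322, -0.01567988, -0.02080225]), 'grasp_force': 0.0, 'opening': 1.001437369820305}
scene [[0.887, 0.281, -0.368, 1.083], [0.462, -0.571, 0.679, -1.004], [-0.02, -0.772, -0.636, 1.127], [0.0, 0.0, 0.0, 1.0]] 534.5568896660453 271.82399871135243 207.32246464734988
side [[-0.792, 0.425, -0.439, 1.225], [0.611, 0.571, -0.548, 1.065], [0.018, -0.702, -0.712, 1.289], [0.0, 0.0, 0.0, 1.0]] 501.8114110865221 277.4060181231155 209.46489225727606
wrist [[1.0, 0.001, -0.002, 0.574], [0.0, -0.951, -0.31, 0.08], [-0.002, 0.31, -0.951, 0.374], [0.0, 0.0, 0.0, 1.0]] 333.65489756776526 277.29772715492766 207.9219627064338
```

View pics/scene0.png

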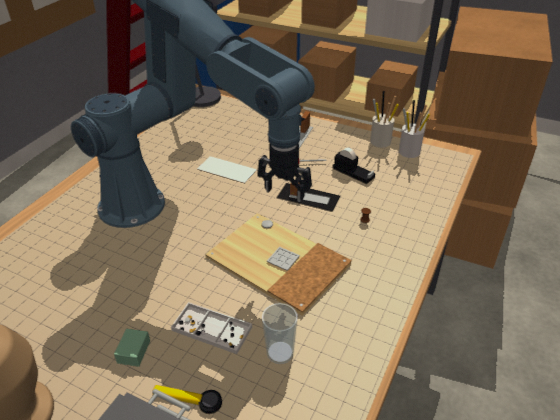

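The scene shows the board at (280,260), the plaque at (283,258), the medallion at (267,224), a black mat with a lifter at (308,198) and a pale mat at (227,170). A possible second lifter lies near (310,135), and the button tray is at (210,327).

```bash
python3 - <<'E'
from h import *
a=cv2.imread('pics/scene0.png')[90:300,180:400]; b=cv2.imread('pics/side0.png')
cv2.imwrite('pics/v1.png',np.hstack([cv2.resize(a,(400,int(210*400/220)))[:382],cv2.resize(b,(400,382))]))
E
```

```text
Traceback (most recent call last):
ValueError: all the input array dimensions except for the concatenation axis must match exactly, but along dimension 0, the array at index 0 has size 381 and the array at index 1 has size 382
```

View pics/side0.png

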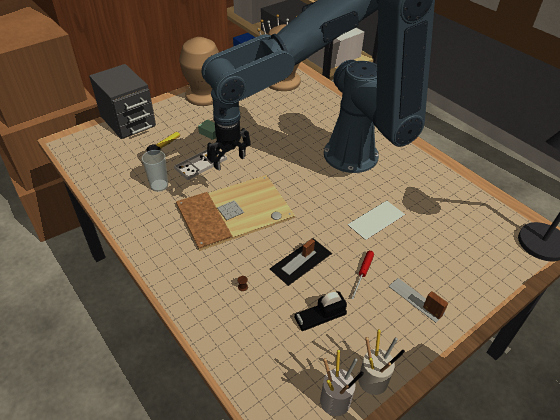

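View pics/wrist0.png

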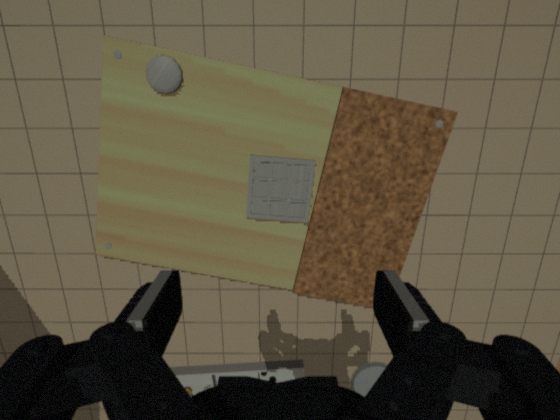

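Side view. Lifter candidates are one on the black mat at (301,257) with its grip at (308,246), and one off the mats at (418,298), which looks larger and is not on black. Mats: black (301,261), white (377,219). The plaque is at (231,210) and the medallion at (277,215). Next I measure and take the close crop.

```bash
python3 - <<'E'
from h import *
c=load('side0'); W=cloud(c)
for n,(u,v) in dict(grip=(309,244),bladetip=(286,271),big=(437,303),bigtip=(394,284),mat0=(271,265),mat1=(316,242),mat2=(331,256),mat3=(287,281),plq=(231,210),wht=(377,219),spool=(242,284),tape=(330,303),scr=(366,262)).items(): print(n,W[v,u].round(3))
cv2.imwrite('pics/v2.png',cv2.resize(c['frame'][225:335,260:460],(800,440),interpolation=cv2.INTER_CUBIC))
w=load('wrist0');W=cloud(w)
for n,(u,v) in dict(c0=(106,38),c1=(456,113),c2=(374,309),c3=(97,254),s0=(340,90),s1=(297,290),p0=(250,155),p1=(315,160),p2=(309,223),p3=(247,217),med=(164,74),pc=(281,189)).items(): print(n,W[v,u].round(4))
E
```

```text
grip [0.476 0.298 0.053]
bladetip [0.584 0.316 0.012]
big [0.332 0.703 0.067]
bigtip [0.338 0.555 0.004]
mat0 [ 0.6    0.258 -0.003]
mat1 [0.419 0.273 0.   ]
mat2 [0.42  0.35  0.002]
mat3 [0.601 0.343 0.004]
plq [nan nan nan]
wht [0.177 0.323 0.004]
spool [0.735 0.29  0.04 ]
tape [0.581 0.515 0.067]
scr [0.365 0.452 0.031]
c0 [0.4066 0.136  0.0142]
c1 [0.7562 0.0661 0.0187]
c2 [ 0.6167 -0.0088  0.2471]
c3 [ 0.3594 -0.0953  0.0146]
s0 [0.637  0.0884 0.0145]
s1 [ 0.5973 -0.1399  0.021 ]
p0 [0.5446 0.0235 0.0222]
p1 [0.6132 0.0184 0.023 ]
p2 [ 0.6096 -0.055   0.0165]
p3 [ 0.5389 -0.0479  0.0163]
med [0.4618 0.103  0.0207]
pc [ 0.5774 -0.0139  0.0205]
```

View pics/v2.png

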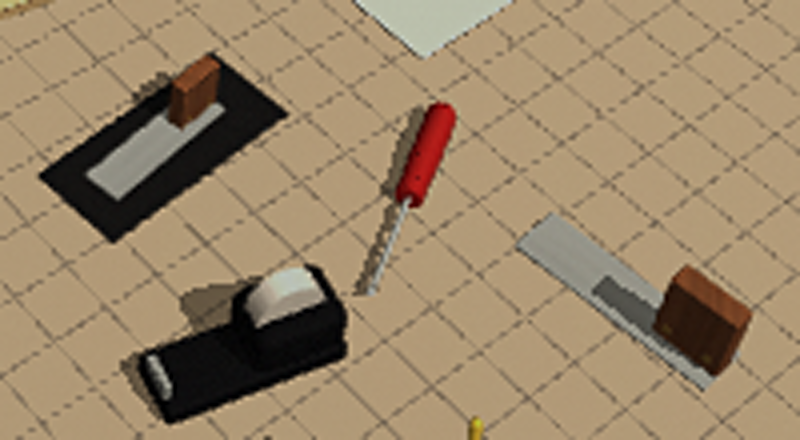

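The choice is confirmed: the lifter on the black mat has the smaller grip (about 50 mm). The loose one at right in the crop (700,330) is clearly larger. Next I move the wrist camera over the mat.

```bash
python3 -m handwheel '[[[1,5,-1,0,0,0,10],[1,10,-3,0,0,0,20],[1,15,-5,0,0,0,30],[1,20,-7,0,0,0,40],[1,25,-9,0,0,0,50],[1,29,-11,0,0,0,60],[1,29,-12,0,0,0,70],[1,29,-12,0,0,0,80],[1,29,-12,0,0,0,90],[1,29,-12,0,0,0,90]]]'
python3 - <<'E'
from h import *
c=shot('wrist','w1');print(status.get_obs()['q'].round(2))
E
```

```text
time_s: 1.4
eef_pos: [0.4547, 0.29, 0.1971]
eef_rot: [0.0, 1.0, 0.001, -0.0]
wrist_force: [0.4, -0.7, -0.9]
opening: 1.001
grasp_force: 0.0
[0.35 0.1  1.7  0.   1.34 1.91]
```

View pics/w1.png

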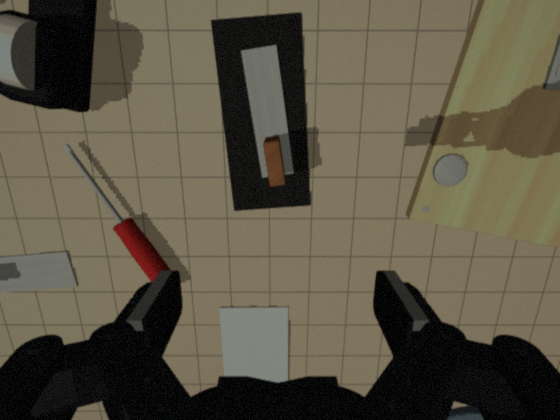

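The wrist view has up = +x. The mat corners are (213,18), (301,13), (310,205) and (234,210). The lifter's tip corners are (241,50) and (277,45), its rear is (262,178)–(293,175), and the grip top is (264–285, 137–186). I project these onto known planes.

```bash
cat >> h.py <<'E'
def ray(c,u,v,z):
    d=c['T'][:3,:3]@np.array([(u-c['cx'])/c['fx'],(v-c['cy'])/c['fy'],1]); o=c['T'][:3,3]
    return (o+d*(z-o[2])/d[2])
E
python3 - <<'E'
from h import *
c=load('w1'); hs=cv2.cvtColor(c['frame'],cv2.COLOR_BGR2HSV)
def rect(m,z):
    n,l,s,ce=cv2.connectedComponentsWithStats(m.astype(np.uint8)); i=1+np.argmax(s[1:,4])
    ct=cv2.findContours((l==i).astype(np.uint8),0,1)[0][0][:,0]
    P=np.array([ray(c,u,v,z)[:2] for u,v in ct],np.float32); r=cv2.minAreaRect(P*1000); return r,cv2.boxPoints(r).round(1).tolist()
roi=np.zeros(hs.shape[:2],bool); roi[0:215,205:318]=1
f=c['frame'].astype(int); sat=hs[...,1];val=hs[...,2]
print('blade',rect(roi&(sat<60)&(val>90),.005))
print('grip',rect(roi&(sat>110)&(val>60)&(hs[...,0]<16)&(f[...,2]-f[...,0]>50),.055))
print('mat',rect(roi&~((sat>60)&(val>90)),.003))
W=cloud(c); print(W[162,275],W[60,262],W[40,230])
for p in [(213,18),(301,13),(310,205),(234,210)]: print(ray(c,*p,.003).round(4))
for p in [(241,50),(277,45),(293,175),(262,178)]: print(ray(c,*p,.005).round(4))
for p in [(264,140),(279,137),(285,184),(269,187)]: print(ray(c,*p,.055).round(4))
E
```

```text
blade (((517.8428955078125, 299.32916259765625), (131.45208740234375, 35.43069076538086), 8.597926139831543), [[450.20001220703125, 307.0], [455.5, 272.0], [585.5, 291.6000061035156], [580.2000122070312, 326.70001220703125]])
grip (((474.03857421875, 293.03857421875), (41.537784576416016, 13.803832054138184), 8.114913940429688), [[452.5, 296.8999938964844], [454.5, 283.29998779296875], [495.6000061035156, 289.1000061035156], [493.6000061035156, 302.79998779296875]])
mat (((519.779541015625, 305.0806884765625), (218.44235229492188, 115.10948944091797), 5.491538047790527), [[405.6000061035156, 351.8999938964844], [416.6000061035156, 237.3000030517578], [634.0, 258.20001220703125], [623.0, 372.79998779296875]])
[0.47602591 0.29200327 0.05591127] [0.57124569 0.30549026 0.00482601] [0.58991642 0.33757511 0.00244339]
[0.6094 0.3535 0.003 ]
[0.614  0.2667 0.003 ]
[0.416  0.2514 0.003 ]
[0.4097 0.3403 0.003 ]
[0.5804 0.3265 0.005 ]
[0.5851 0.2903 0.005 ]
[0.4521 0.272  0.005 ]
[0.4486 0.307  0.005 ]
[0.4967 0.3024 0.055 ]
[0.4996 0.2882 0.055 ]
[0.4541 0.2822 0.055 ]
[0.451  0.2979 0.055 ]
```

```bash
python3 -m handwheel '[[[1,1.93,-0.3,4,0,0,-8.5],[1,1.93,-0.3,8,0,0,-8.5],[1,1.93,-0.3,12,0,0,-8.5],[1,1.93,-0.3,15,0,0,-8.5],[1,1.93,-0.3,17,0,0,-8.5],[1,1.93,-0.3,17.7,0,0,-8.5],[1,1.93,-0.3,17.7,0,0,-8.5],[-1,1.93,-0.3,17.7,0,0,-8.5],[-1,1.93,-0.3,17.7,0,0,-8.5],[-1,1.93,-0.3,17.7,0,0,-8.5]]]'; python3 -m handwheel '[[[-1,0,0,0,0,0,0],[-1,0,0,0,0,0,0],[-1,0,0,0,0,0,0]]]'
```

```text
time_s: 2.7
eef_pos: [0.4747, 0.2932, 0.021]
eef_rot: [-0.0, 0.997, 0.074, 0.001]
wrist_force: [0.2, 1.2, -0.3]
opening: 0.377
grasp_force: 0.0
time_s: 3.08
eef_pos: [0.475, 0.2933, 0.0212]
eef_rot: [-0.0, 0.997, 0.074, 0.001]
wrist_force: [-0.6, 0.3, 5.8]
opening: 0.001
grasp_force: 2.9
```

The opening reads 0 where 0.19 was expected, so I take a look.

```bash
python3 - <<'E'
from h import *
a=shot('wrist','w2')['frame']; b=shot('side','s2')['frame'][170:310,220:400]
cv2.imwrite('pics/v3.png',np.hstack([cv2.resize(a,(400,300)),cv2.resize(b,(386,300))]))
E
```

```text
(no output)
```

View pics/v3.png

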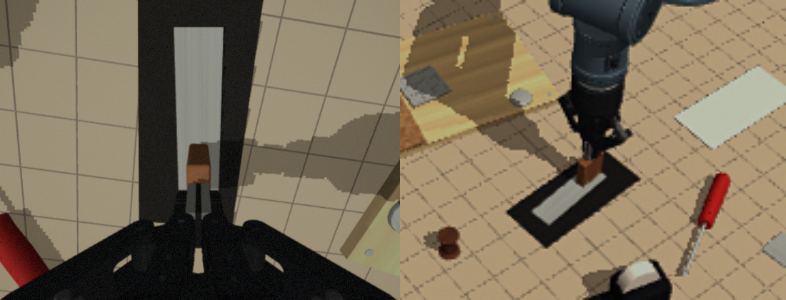

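The shut fingers stand just behind (−x of) the grip. I measure the lifter again.

```bash
python3 - <<'E'
from h import *
c=load('w2'); s=1.4
for n,z,ps in [('blade',.005,[(174,27),(223,27)]),('griptop front/back',.055,[(189,145),(209,145),(187,182),(210,182)])]:
    for p in ps: print(n,ray(c,p[0]*s,p[1]*s,z).round(4))
print(pose()[:3].round(3).tolist())
c=load('s2')
hs=cv2.cvtColor(c['frame'],cv2.COLOR_BGR2HSV); W=cloud(c)
m=(hs[...,1]<60)&(hs[...,2]>90); m[:,:250]=0;m[:,345:]=0;m[:240]=0;m[:,:]&=(np.abs(W[...,2]-.005)<.012)
n,l,st,ce=cv2.connectedComponentsWithStats(m.astype(np.uint8)); i=1+np.argmax(st[1:,4]); print(st[i])
v,u=np.nonzero(l==i);P=np.array([ray(c,a,b,.005)[:2] for a,b in zip(u,v)],np.float32)*1000
r=cv2.minAreaRect(P);print(r,cv2.boxPoints(r).round(0).tolist())
E
```

```text
blade [0.5805 0.327  0.005 ]
blade [0.5858 0.2915 0.005 ]
griptop front/back [0.508  0.3041 0.055 ]
griptop front/back [0.5099 0.2916 0.055 ]
griptop front/back [0.4824 0.3019 0.055 ]
griptop front/back [0.4847 0.2868 0.055 ]
[[0.989, 0.148, 0.001, 0.475], [0.148, -0.989, 0.001, 0.293], [0.001, -0.0, -1.0, 0.021]]
[282 251  34  24 267]
((519.4916381835938, 300.3534240722656), (130.2955780029297, 36.788021087646484), 8.46990966796875) [[452.0, 309.0], [458.0, 273.0], [587.0, 292.0], [581.0, 328.0]]
```

```bash
python3 - <<'E'
from h import *
a=load('w2')['frame'][180:380,180:380]; b=load('s2')['frame'][190:290,260:360]
cv2.imwrite('pics/v4.png',np.hstack([cv2.resize(x,(400,400),interpolation=cv2.INTER_CUBIC) for x in(a,b)]))
print(status.get_obs()['opening'],status.get_obs()['grasp_force'],status.get_obs()['wrist_force'])
c=load('w2');W=cloud(c)
for p in [(277,215),(277,240),(278,250),(278,265),(278,280),(278,300),(265,270),(291,270)]: print(p,W[p[1],p[0]].round(3))
E
```

```text
-0.0004299306037574341 2.9225221092633547 [-0.80142462 -0.31429666  5.38006254]
(277, 215) [0.496 0.297 0.034]
(277, 240) [0.491 0.296 0.055]
(278, 250) [0.487 0.295 0.057]
(278, 265) [0.485 0.295 0.069]
(278, 280) [0.486 0.295 0.082]
(278, 300) [0.484 0.295 0.093]
(265, 270) [0.485 0.3   0.073]
(291, 270) [0.486 0.289 0.073]
```

View pics/v4.png

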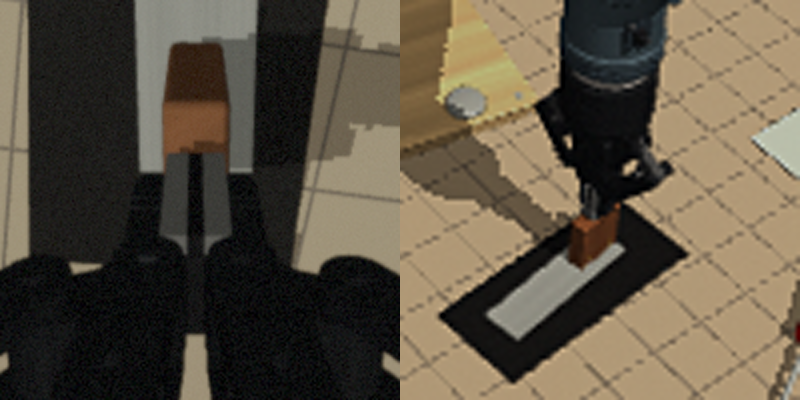

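```bash
python3 - <<'E'
from h import *
for n in('w1','w2'):
    c=load(n); d=c['depth']; v,u=np.indices(d.shape)
    P=np.stack([(u-c['cx'])/c['fx']*d,(v-c['cy'])/c['fy']*d,d],-1)@c['hand_eye'][:3,:3].T+c['hand_eye'][:3,3]
    m=(d>0)&(P[...,2]<.02)&(np.abs(P[...,0])<.04)&(v>240)
    for col in ([170,165,160,150,385,392,400] if n=='w1' else [262,268,272,278,284,290]):
        r=np.nonzero(m[:,col])[0]
        print(n,col,[ (int(k),P[k,col].round(3).tolist()) for k in r[:25:8]])
E
```

```text
w1 170 [(270, [0.01, -0.045, -0.051]), (278, [0.011, -0.043, -0.059]), (286, [0.008, -0.043, -0.061]), (294, [0.006, -0.042, -0.063])]
w1 165 [(270, [0.01, -0.047, -0.052]), (278, [0.01, -0.046, -0.057]), (286, [0.01, -0.043, -0.064]), (294, [0.008, -0.043, -0.066])]
w1 160 [(271, [0.011, -0.049, -0.053]), (279, [0.01, -0.047, -0.059]), (287, [0.01, -0.045, -0.065]), (295, [0.01, -0.043, -0.071])]
w1 150 [(282, [0.006, -0.053, -0.055]), (290, [0.01, -0.048, -0.067]), (298, [0.01, -0.046, -0.072]), (306, [0.011, -0.044, -0.078])]
w1 385 [(270, [0.011, 0.045, -0.052]), (278, [0.011, 0.043, -0.059]), (286, [0.008, 0.043, -0.061]), (294, [0.005, 0.043, -0.062])]
w1 392 [(270, [0.011, 0.048, -0.052]), (278, [0.011, 0.046, -0.059]), (286, [0.011, 0.044, -0.065]), (294, [0.01, 0.043, -0.069])]
w1 400 [(278, [0.01, 0.049, -0.058]), (286, [0.011, 0.047, -0.065]), (294, [0.01, 0.045, -0.07]), (302, [0.01, 0.044, -0.075])]
w2 262 [(241, [0.015, -0.007, -0.033]), (250, [0.011, -0.007, -0.034]), (258, [0.006, -0.007, -0.033]), (266, [0.003, -0.007, -0.034])]
w2 268 [(241, [0.016, -0.004, -0.034]), (249, [0.012, -0.004, -0.034]), (257, [0.01, -0.004, -0.04]), (265, [0.011, -0.004, -0.048])]
w2 272 [(241, [0.016, -0.003, -0.035]), (249, [0.012, -0.003, -0.034]), (257, [0.01, -0.003, -0.039]), (265, [0.011, -0.002, -0.048])]
w2 278 [(241, [0.016, 0.0, -0.035]), (249, [0.012, 0.0, -0.035]), (257, [0.011, 0.0, -0.04]), (265, [0.01, 0.0, -0.047])]
w2 284 [(241, [0.016, 0.003, -0.034]), (249, [0.012, 0.003, -0.034]), (257, [0.011, 0.003, -0.04]), (265, [0.011, 0.003, -0.048])]
w2 290 [(241, [0.015, 0.006, -0.033]), (249, [0.011, 0.006, -0.033]), (257, [0.01, 0.006, -0.04]), (265, [0.01, 0.005, -0.047])]
```

The depth shows the real fingertips about 35 mm short of the reported TCP: shut tips are at tool z ≈ −35 mm, resting on the grip top. So I go 35 mm lower, after lifting and opening.

```bash
python3 -m handwheel '[[[-1,0,0,-3,0,0,0],[1,0,0,-4,0,0,0],[1,0,0,-4,0,0,0],[1,0,0,-4,0,0,0],[1,0,0,-4,0,0,0],[1,0,0,-2,0,0,0],[1,0,0,0,0,0,0],[1,0,0,2,0,0,0],[1,0,0,3.5,0,0,0],[1,0,0,3.5,0,0,0]]]'; python3 -m handwheel '[[[-1,0,0,0,0,0,0],[-1,0,0,0,0,0,0],[-1,0,0,0,0,0,0],[-1,0,0,0,0,0,0],[-1,0,0,0,0,0,0],[-1,0,0,0,0,0,0]]]'
```

```text
time_s: 4.42
eef_pos: [0.473, 0.2925, -0.0161]
eef_rot: [0.0, 0.997, 0.074, -0.002]
wrist_force: [-0.1, 0.5, 1.0]
opening: 0.999
grasp_force: 0.0
time_s: 5.18
eef_pos: [0.4748, 0.2932, -0.0141]
eef_rot: [-0.0, 0.997, 0.074, 0.0]
wrist_force: [-1.5, -0.7, 5.5]
opening: 0.185
grasp_force: 59.4
```

Gripped (opening 0.185 ≈ 16 mm). Now I locate the board and plaque precisely from the first wrist image.

```bash
python3 - <<'E'
from h import *
c=load('w0')
Q=lambda ps,z:np.array([ray(c,*p,z)[:2] for p in ps])
ang=lambda a,b:np.degrees(np.arctan2(*(b-a)[::-1]))
L=Q([(106,38),(341,88),(297,290),(97,254)],.014); print(L.round(4).tolist(),ang(L[0],L[1]),ang(L[3],L[2]),ang(L[2],L[1])-90)
S=Q([(342,87),(457,113),(295,290)],.020); print('step edge',S.round(4).tolist())
hs=cv2.cvtColor(c['frame'],cv2.COLOR_BGR2HSV); m=(hs[...,1]<70); m[:140]=0;m[240:]=0;m[:,:230]=0;m[:,335:]=0
m=cv2.morphologyEx(m.astype(np.uint8),cv2.MORPH_CLOSE,np.ones((5,5)))
n,l,st,_=cv2.connectedComponentsWithStats(m); i=1+np.argmax(st[1:,4]); print(st[i])
ct=max(cv2.findContours((l==i).astype(np.uint8),0,1)[0],key=len)[:,0]
r=cv2.minAreaRect(Q(ct,.0216).astype(np.float32)*1000);print(r,cv2.boxPoints(r).round(1).tolist())
print(Q([(250,155),(315,160),(309,223),(247,217)],.0216).round(4).tolist(), 'med',Q([(164,74)],.021))
E
```

```text
Traceback (most recent call last):
  File "h.py", line 14, in load
    def load(name): return dict(np.load('pics/%s.npz'%name))
                                ~~~~~~~^^^^^^^^^^^^^^^^^^^^
FileNotFoundError: [Errno 2] No such file or directory: 'pics/w0.npz'
```

```bash
python3 -m handwheel '[[[-1,0,0,-1,0,0,0],[-1,0,0,-2.5,0,0,0],[-1,0,0,-4,0,0,0],[-1,0,0,-6,0,0,0],[-1,0,0,-8,0,0,0],[-1,0,0,-10,0,0,0],[-1,0,0,-10,0,0,0]]]'
```

```text
time_s: 6.05
eef_pos: [0.476, 0.2937, 0.088]
eef_rot: [-0.001, 0.997, 0.074, 0.002]
wrist_force: [-1.0, -0.5, -1.7]
opening: 0.182
grasp_force: 58.6
```

```bash
python3 - <<'E'
from h import *
c=load('wrist0')
Q=lambda ps,z:np.array([ray(c,*p,z)[:2] for p in ps])
ang=lambda a,b:np.degrees(np.arctan2(*(b-a)[::-1]))
L=Q([(106,38),(341,88),(297,290),(97,254)],.014); print(L.round(4).tolist(),ang(L[0],L[1]),ang(L[3],L[2]),ang(L[2],L[1])-90)
S=Q([(342,87),(457,113),(295,290)],.020); print('step edge',S.round(4).tolist())
hs=cv2.cvtColor(c['frame'],cv2.COLOR_BGR2HSV); m=(hs[...,1]<70); m[:140]=0;m[240:]=0;m[:,:230]=0;m[:,335:]=0
m=cv2.morphologyEx(m.astype(np.uint8),cv2.MORPH_CLOSE,np.ones((5,5)))
n,l,st,_=cv2.connectedComponentsWithStats(m); i=1+np.argmax(st[1:,4]); print(st[i])
ct=max(cv2.findContours((l==i).astype(np.uint8),0,1)[0],key=len)[:,0]
r=cv2.minAreaRect(Q(ct,.0216).astype(np.float32)*1000);print(r,cv2.boxPoints(r).round(1).tolist())
print(Q([(250,155),(315,160),(309,223),(247,217)],.0216).round(4).tolist(), 'med',Q([(164,74)],.021))
E
```

```text
[[0.4065, 0.1361], [0.638, 0.0903], [0.5977, -0.1442], [0.359, -0.0956]] -11.180912380549056 -11.494395551179869 -9.739938744746325
step edge [[0.6379, 0.0911], [0.7566, 0.0662], [0.5949, -0.1405]]
[ 245  155   71   68 4157]
((575.3886108398438, -14.221153259277344), (72.0677719116211, 71.55430603027344), 85.11813354492188) [[536.7000122070312, -47.099998474121094], [608.0, -53.20000076293945], [614.0999755859375, 18.600000381469727], [542.7999877929688, 24.700000762939453]]
[[0.5446, 0.0235], [0.6134, 0.0182], [0.6091, -0.0531], [0.5395, -0.046]] med [[0.46185766 0.10300832]]
```

```bash
python3 -m handwheel '[[[-1,-1,3,0,0,0,2],[-1,-2,6,0,0,0,4.5],[-1,-3.5,9,0,0,0,7],[-1,-5,12.5,0,0,0,9.5],[-1,-6.5,16,0,0,0,12],[-1,-8,19.5,0,0,0,14.5],[-1,-9,22.5,0,0,0,17],[-1,-10,25,0,0,0,19],[-1,-10.4,26.5,1,0,0,19.5],[-1,-10.4,26.5,3,0,0,19.5]]]';python3 -m handwheel '[[[-1,0,0,2,0,0,0],[-1,0,0,2,0,0,0],[-1,0,0,2,0,0,0]]]'
python3 - <<'E'
from h import *
c=shot('wrist','w5');T=pose();print(T.round(3).tolist())
W=cloud(c)
cv2.imwrite('pics/v5.png',c['frame'])
E
```

```text
time_s: 7.3
eef_pos: [0.4111, 0.0143, 0.0554]
eef_rot: [0.0, 0.995, -0.097, 0.001]
wrist_force: [0.7, -0.2, -1.8]
opening: 0.179
grasp_force: 58.9
time_s: 7.68
eef_pos: [0.4108, 0.0156, 0.0357]
eef_rot: [0.0, 0.995, -0.096, 0.0]
wrist_force: [-0.3, 0.7, -0.7]
opening: 0.175
grasp_force: 58.8
[[0.982, -0.191, 0.001, 0.411], [-0.191, -0.982, -0.0, 0.015], [0.001, 0.0, -1.0, 0.036], [0.0, 0.0, 0.0, 1.0]]
```

View pics/v5.png

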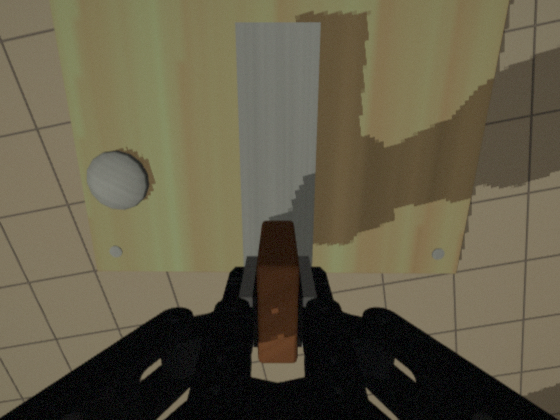

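The wrist view shows the blade tip at (236–320, 24), central and aligned with the board, and the medallion clear at (117,181). I check pitch, height and board yaw with depth.

```bash
python3 - <<'E'
from h import *
c=load('w5'); d=c['depth']; v,u=np.indices(d.shape)
P=np.stack([(u-c['cx'])/c['fx']*d,(v-c['cy'])/c['fy']*d,d],-1)@c['hand_eye'][:3,:3].T+c['hand_eye'][:3,3]
B=P[30:205,250:305].reshape(-1,3);A=np.c_[B[:,:2],np.ones(len(B))];s=np.linalg.lstsq(A,B[:,2],rcond=None)[0];print('blade plane tool z=',s.round(4))
t=c['T']; W=cloud(c)
B=W[60:140,160:225].reshape(-1,3);print('ledge z',np.nanmedian(B[:,2]),np.nanstd(B[:,2]))
sv=[P[r,240:318] for r in (60,120,180)]
print('tip',P[25:28,278],[ (P[r,240][1].round(4),P[r,314][1].round(4)) for r in(60,190)])
for p in [(52,0),(97,271),(458,273),(508,0)]: print(ray(c,*p,.014).round(4))
E
```

```text
blade plane tool z= [-0.0073  0.0001 -0.0196]
ledge z 0.014565053647156267 0.0006854373633758501
tip [[ 0.10855578  0.00041194 -0.01903327]
 [ 0.10815972  0.00041203 -0.01913096]
 [ 0.10785555  0.00041373 -0.0187292 ]] [(np.float64(-0.0162), np.float64(0.016)), (np.float64(-0.0228), np.float64(0.0181))]
[0.5586 0.1062 0.014 ]
[0.4039 0.1393 0.014 ]
[ 0.3563 -0.0974  0.014 ]
[ 0.5134 -0.1272  0.014 ]
```

```bash
python3 -m handwheel '[[[-1,0,0,1.2,0,-0.6,0],[-1,0,0,2.2,0,-0.6,0],[-1,0,0,3,0,-0.6,0],[-1,0,0,3.5,0,-0.6,0],[-1,0,0,3.5,0,-0.6,0]]]'; python3 -m handwheel '[[[-1,0,0,0.1,0,0,0],[-1,0,0,0.2,0,0,0],[-1,0,0,0.2,0,0,0]]]';python3 -m handwheel '[[[-1,0,0,0.1,0,0,0],[-1,0,0,0.1,0,0,0],[-1,0,0,0.1,0,0,0]]]'
```

```text
time_s: 8.35
eef_pos: [0.4102, 0.0157, -0.0001]
eef_rot: [-0.001, 0.995, -0.096, -0.006]
wrist_force: [0.2, -0.6, -1.1]
opening: 0.178
grasp_force: 58.8
time_s: 8.72
eef_pos: [0.4107, 0.0155, -0.0015]
eef_rot: [-0.0, 0.995, -0.096, -0.005]
wrist_force: [-0.0, -0.2, -2.0]
opening: 0.183
grasp_force: 58.8
time_s: 9.1
eef_pos: [0.4108, 0.0155, -0.0024]
eef_rot: [-0.0, 0.995, -0.096, -0.005]
wrist_force: [-1.8, -0.2, 2.3]
opening: 0.182
grasp_force: 59.4
```

Contact at about 3–4 N. Next I slide under the rim.

```bash
python3 -m handwheel '[[[-1,0.5,0,0,0,0,0],[-1,1,0,0,0,0,0],[-1,1.4,0,0,0,0,0],[-1,1.8,0,0,0,0,0],[-1,1.8,0,0,0,0,0]]]'; python3 -m handwheel '[[[-1,0.3,0,0,0,0,0],[-1,0.6,0,0,0,0,0],[-1,0.9,0,0,0,0,0],[-1,1.2,0,0,0,0,0],[-1,1.2,0,0,0,0,0]]]'
python3 - <<'E'
from h import *
c=shot('wrist','w6');print(status.get_obs()['wrist_force'])
W=cloud(c)
cv2.imwrite('pics/v6.png',cv2.resize(c['frame'][0:180,170:400],(800,626))[:600])
E
```

```text
time_s: 9.72
eef_pos: [0.4293, 0.0119, -0.0026]
eef_rot: [-0.0, 0.995, -0.096, -0.005]
wrist_force: [-0.3, 0.8, 2.6]
opening: 0.18
grasp_force: 59.6
time_s: 10.35
eef_pos: [0.4405, 0.0097, -0.0027]
eef_rot: [-0.0, 0.995, -0.096, -0.005]
wrist_force: [-1.6, -0.1, 5.1]
opening: 0.18
grasp_force: 60.0
[-1.10633115  0.9555672   3.12838147]
```

View pics/v6.png

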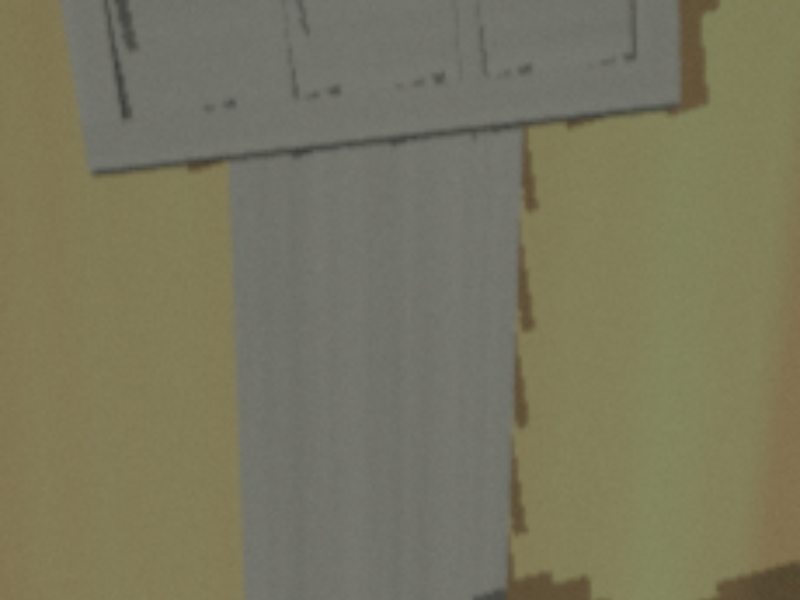

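The blade tip is under the rim: plaque edge in the crop runs (95,172)–(680,105), with the blade entering beneath it at (230–522, 145). Next I push in increments.

```bash
python3 -m handwheel '[[[-1,0.2,0,-0.02,0,0,0],[-1,0.4,0,-0.02,0,0,0],[-1,0.6,0,-0.02,0,0,0],[-1,0.8,0,-0.02,0,0,0],[-1,0.8,0,-0.02,0,0,0]]]'; python3 -m handwheel '[[[-1,0.1,0,0,0,0,0],[-1,0.2,0,0,0,0,0],[-1,0.2,0,0,0,0,0]]]';python3 - <<'E'
from h import *
c=shot('wrist','w7')
f=c['frame'];hs=cv2.cvtColor(f,cv2.COLOR_BGR2HSV)
# rim near edge columns outside the blade, and yaw, via depth/height
d=c['depth']; v,u=np.indices(d.shape)
W=cloud(c); h=W[...,2]
for col in (205,220,345,355):
    r=np.nonzero((hs[:150,col,1]<70))[0]; print(col,r.max() if len(r) else None, (ray(c,col,r.max(),.0216)-[.6164,-.0247,0]).round(4) if len(r) else '')
E
```

```text
time_s: 11.02
eef_pos: [0.4479, 0.0084, -0.0027]
eef_rot: [-0.001, 0.995, -0.096, -0.005]
wrist_force: [-3.3, 0.8, 6.0]
opening: 0.179
grasp_force: 60.1
time_s: 11.4
eef_pos: [0.4497, 0.0081, -0.0027]
eef_rot: [-0.001, 0.995, -0.096, -0.006]
wrist_force: [-4.1, 1.3, 6.3]
opening: 0.18
grasp_force: 60.1
205 52 [-0.0652  0.0435  0.0216]
220 52 [-0.0664  0.0374  0.0216]
345 49 [-0.0752 -0.0137  0.0216]
355 49 [-0.0759 -0.0178  0.0216]
```

```bash
python3 -m handwheel '[[[-1,0.1,0,-0.03,0,0,0],[-1,0.15,0,-0.03,0,0,0],[-1,0.15,0,-0.03,0,0,0]]]'; python3 -m handwheel '[[[-1,0.1,0,-0.02,0,0,0],[-1,0.1,0,-0.02,0,0,0],[-1,0.1,0,-0.02,0,0,0]]]'
```

```text
time_s: 11.82
eef_pos: [0.4503, 0.008, -0.0029]
eef_rot: [-0.001, 0.995, -0.096, -0.006]
wrist_force: [-4.5, 1.5, 4.8]
opening: 0.184
grasp_force: 59.8
time_s: 12.2
eef_pos: [0.4503, 0.008, -0.0029]
eef_rot: [-0.001, 0.995, -0.096, -0.007]
wrist_force: [-7.7, 1.8, 7.2]
opening: 0.18
grasp_force: 60.2
```

Home: the push has stalled at about 7 N. I hold briefly, check, then draw back 5 mm.

```bash
python3 -m handwheel '[[[-1,0,0,-0.02,0,0,0],[-1,0,0,-0.02,0,0,0]]]';python3 - <<'E'
from h import *
print(status.get_obs()['wrist_force'])
c=shot('wrist','w8');hs=cv2.cvtColor(c['frame'],cv2.COLOR_BGR2HSV)
ey=np.array([.1908,.9816]);ex=np.array([.9816,-.1908])
for col in (205,220,345,355):
    r=np.nonzero((hs[:150,col,1]<70))[0]; p=(ray(c,col,r.max(),.0216)-[.6164,-.0247,0])[:2]; print(col,r.max(),(p@ex).round(4),(p@ey).round(4))
E
python3 -m handwheel '[[[-1,-0.1,0,0,0,0,0],[-1,-0.3,0,0,0,0,0],[-1,-0.5,0,0,0,0,0],[-1,-0.6,0,0,0,0,0],[-1,-0.6,0,0,0,0,0]]]'
```

```text
time_s: 12.45
eef_pos: [0.4504, 0.008, -0.0027]
eef_rot: [-0.001, 0.995, -0.096, -0.007]
wrist_force: [-7.1, 1.3, 6.4]
opening: 0.177
grasp_force: 60.1
[-7.05969593  1.25234597  6.40114109]
205 51 -0.0712 0.0303
220 51 -0.0711 0.0241
345 51 -0.0711 -0.0277
355 51 -0.0711 -0.0318
time_s: 13.12
eef_pos: [0.4464, 0.0086, -0.0021]
eef_rot: [-0.0, 0.995, -0.096, -0.005]
wrist_force: [-0.3, 0.2, -2.0]
opening: 0.176
grasp_force: 58.9
```

The plaque is square against the step (near edge constant at x −71.1 mm). The tip is now about 8 mm under the rim. I lift along the computed arc, first stage to 30°.

```bash
python3 -m handwheel '[[[-1,0,0,-0.2,0,0,0],[-1,0.02,0,-0.5,0,0,0],[-1,0.05,0,-0.85,0,0,0],[-1,0.1,0,-1.2,0,0,0],[-1,0.15,0,-1.58,0,0,0],[-1,0.27,0,-2,0,0,0],[-1,0.42,0,-2.45,0,0,0],[-1,0.63,0,-2.9,0,0,0],[-1,0.63,0,-2.9,0,0,0]]]';python3 - <<'E'
from h import *
print(status.get_obs()['wrist_force'])
c=shot('wrist','w9');W=cloud(c)
hs=cv2.cvtColor(c['frame'],cv2.COLOR_BGR2HSV)
cv2.imwrite('pics/v9.png',cv2.resize(c['frame'][:220,140:420],(700,550)))
for r in range(2,70,10): print(r,W[r,[225,277,335]].round(4).tolist())
E
```

```text
time_s: 14.25
eef_pos: [0.4534, 0.0072, 0.0273]
eef_rot: [-0.0, 0.995, -0.096, -0.005]
wrist_force: [-0.2, -0.4, -2.6]
opening: 0.181
grasp_force: 58.8
[-0.21951849 -0.4237499  -2.55800138]
2 [[0.5728, 0.0061, 0.0445], [0.5685, -0.0151, 0.0454], [0.564, -0.0388, 0.045]]
12 [[0.5685, 0.0067, 0.0479], [0.5645, -0.0144, 0.0471], [0.56, -0.0379, 0.0471]]
22 [[0.5639, 0.0071, 0.0527], [0.56, -0.0135, 0.0524], [0.5556, -0.0365, 0.0517]]
32 [[0.5603, 0.0079, 0.053], [0.5562, -0.0127, 0.0536], [0.552, -0.036, 0.0521]]
42 [[0.5632, 0.0132, 0.0135], [0.5537, -0.0122, 0.0461], [0.5523, -0.0423, 0.0145]]
52 [[0.5587, 0.0144, 0.0131], [0.5498, -0.0115, 0.0465], [0.5476, -0.0414, 0.0157]]
62 [[0.5538, 0.0152, 0.0153], [0.546, -0.0108, 0.0452], [0.5429, -0.0408, 0.016]]
```

View pics/v9.png

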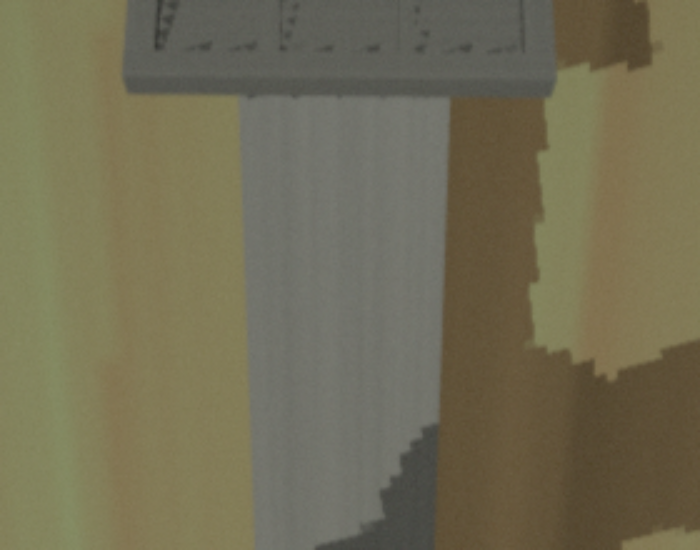

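The near edge is raised squarely to about 30° (crop edge (125,92)–(555,95)), with the blade central. I continue the arc to 64°.

```bash
python3 -m handwheel '[[[-1,0.2,0,-0.37,0,0,0],[-1,0.43,0,-0.72,0,0,0],[-1,0.66,0,-1.02,0,0,0],[-1,0.9,0,-1.28,0,0,0],[-1,1.16,0,-1.54,0,0,0],[-1,1.43,0,-1.79,0,0,0],[-1,1.78,0,-2.05,0,0,0],[-1,2.12,0,-2.27,0,0,0],[-1,2.49,0,-2.47,0,0,0],[-1,2.49,0,-2.47,0,0,0]]]';python3 - <<'E'
from h import *
c=shot('side','s10');W=cloud(c)
ex=np.array([.9816,-.1908]);ey=np.array([.1908,.9816]);p=W[...,:2]-[.6164,-.0247]
x=p@ex;y=p@ey;z=W[...,2]
m=(np.abs(x+.01)<.07)&(np.abs(y)<.034)&(z>.03)&(z<.10)
for a in np.arange(-.07,.05,.01):
    k=m&(x>a)&(x<=a+.01); print(round(a,2),k.sum(),z[k].min().round(3) if k.any() else '',z[k].max().round(3) if k.any() else '')
cv2.imwrite('pics/v10.png',cv2.resize(c['frame'][150:270,160:330],(765,540),interpolation=cv2.INTER_CUBIC))
E
```

```text
time_s: 15.55
eef_pos: [0.4781, 0.0024, 0.0515]
eef_rot: [-0.0, 0.995, -0.096, -0.005]
wrist_force: [-0.8, 0.3, -1.8]
opening: 0.18
grasp_force: 58.9
-0.07 23 0.065 0.076
-0.06 19 0.064 0.074
-0.05 22 0.064 0.078
-0.04 22 0.066 0.08
-0.03 66 0.047 0.083
-0.02 65 0.031 0.062
-0.01 13 0.031 0.037
0.0 1 0.03 0.03
0.01 0  
0.02 0  
0.03 0  
0.04 0
```

View pics/v10.png

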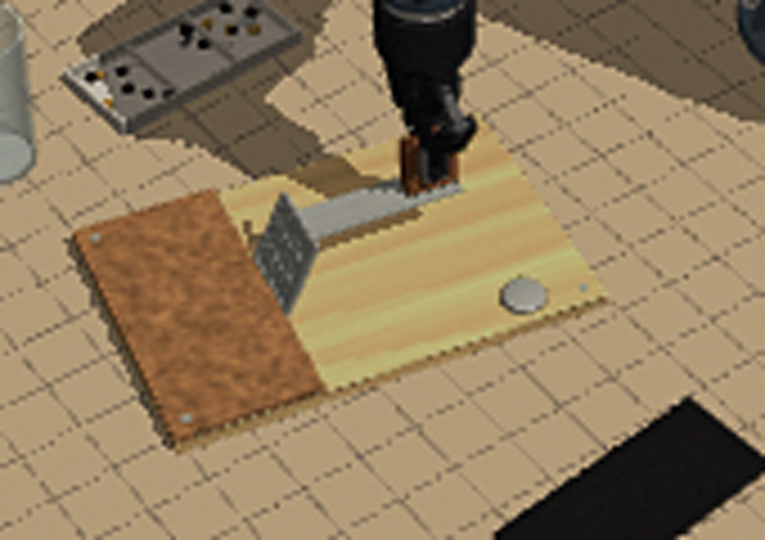

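The plaque stands at about 64° against the step, with the blade under its near edge; the medallion and tray are undisturbed. I push over the top.

```bash
python3 -m handwheel '[[[-1,0.58,0,-0.26,0,0,0],[-1,1.09,0,-0.42,0,0,0],[-1,1.61,0,-0.54,0,0,0],[-1,2.14,0,-0.61,0,0,0],[-1,2.68,0,-0.63,0,0,0],[-1,3.17,0,-0.64,0,0,0],[-1,3.66,0,-0.61,0,0,0],[-1,4.14,0,-0.54,0,0,0],[-1,4.62,0,-0.43,0,0,0],[-1,5.0,0,-0.3,0,0,0]]]';python3 -m handwheel '[[[-1,0,0,0,0,0,0],[-1,0,0,0,0,0,0]]]';cat > pl.py <<'E'
from h import *
c=shot('side','s11');W=cloud(c)
ex=np.array([.9816,-.1908]);ey=np.array([.1908,.9816]);p=W[...,:2]-[.6164,-.0247]
x=p@ex;y=p@ey;z=W[...,2];hs=cv2.cvtColor(c['frame'],cv2.COLOR_BGR2HSV)
m=(x>-.03)&(x<.12)&(np.abs(y)<.1)&(z>.010)&(z<.11)&(hs[...,1]<80)
print(m.sum())
for a in np.arange(-.03,.11,.01):
    k=m&(x>a)&(x<=a+.01)
    if k.any(): print(round(a,2),k.sum(),np.percentile(z[k],[5,50,95]).round(3),np.percentile(y[k],[2,98]).round(3))
E
python3 pl.py
```

```text
time_s: 16.85
eef_pos: [0.527, -0.0071, 0.0536]
eef_rot: [-0.001, 0.995, -0.096, -0.005]
wrist_force: [0.3, -0.1, -1.1]
opening: 0.175
grasp_force: 58.9
time_s: 17.1
eef_pos: [0.5265, -0.0069, 0.0537]
eef_rot: [-0.001, 0.995, -0.096, -0.005]
wrist_force: [0.2, 0.0, -1.2]
opening: 0.18
grasp_force: 58.9
413
-0.03 25 [0.062 0.072 0.076] [-0.048  0.02 ]
-0.02 26 [0.015 0.07  0.075] [-0.019  0.02 ]
-0.01 59 [0.02  0.026 0.074] [-0.025  0.034]
0.0 67 [0.022 0.029 0.076] [-0.045  0.033]
0.01 62 [0.021 0.029 0.074] [-0.031  0.035]
0.02 43 [0.021 0.026 0.032] [-0.031  0.034]
0.03 42 [0.02  0.027 0.033] [-0.034  0.039]
0.04 46 [0.019 0.025 0.033] [-0.033  0.037]
0.05 41 [0.018 0.024 0.028] [-0.033  0.041]
0.06 1 [0.025 0.025 0.025] [-0.005 -0.005]
0.1 1 [0.017 0.017 0.017] [0.098 0.098]
```

The plaque lies on the pad (x −10 to 60 mm, y ±35 mm, heights about 20+8 mm). I retreat up and back, then verify flatness with the wrist depth.

```bash
python3 -m handwheel '[[[-1,-1,0,-1,0,0,0],[-1,-3,0,-3,0,0,0],[-1,-5,0,-5,0,0,0],[-1,-7,0,-7,0,0,0],[-1,-7,0,-9,0,0,0],[-1,-7,0,-9,0,0,0],[-1,-7,0,-9,0,0,0]]]';python3 - <<'E'
from h import *
c=shot('wrist','w12');W=cloud(c)
ex=np.array([.9816,-.1908]);ey=np.array([.1908,.9816]);p=W[...,:2]-[.6164,-.0247]
x=p@ex;y=p@ey;z=W[...,2];hs=cv2.cvtColor(c['frame'],cv2.COLOR_BGR2HSV)
m=(x>-.03)&(x<.12)&(np.abs(y)<.1)&(z>.010)&(z<.04)&(hs[...,1]<80)
print(m.sum(),np.percentile(x[m],[1,99]),np.percentile(y[m],[1,99]))
k=m&(z>.0262); A=np.c_[x[k],y[k],np.ones(k.sum())];print(k.sum(),np.linalg.lstsq(A,z[k],rcond=None)[0],x[k].mean(),y[k].mean(),np.ptp(x[k]),np.ptp(y[k]))
cork=(x>.005)&(x<.1)&(np.abs(y)<.1)&(hs[...,1]>120)&(z<.03);print('cork',np.nanmedian(z[cork]))
E
```

```text
time_s: 18.02
eef_pos: [0.4585, 0.0063, 0.1441]
eef_rot: [-0.001, 0.995, -0.096, -0.005]
wrist_force: [-1.1, -0.4, -1.7]
opening: 0.179
grasp_force: 58.9
2836 [-0.02959888 -0.00815597] [-0.08645586  0.09926394]
6 [-0.24185539 -0.00501313  0.02372107] -0.011281746887475831 -0.004006319984369445 0.0014664899716255245 0.06841683529955599
cork nan
  return np.nanmean(a, axis, out=out, keepdims=keepdims)
```

```bash
python3 -m handwheel '[[[-1,-0.4,-3,0,0,0,-2],[-1,-0.8,-6,0,0,0,-4],[-1,-1.2,-9,0,0,0,-6],[-1,-1.7,-12.5,0,0,0,-8.5],[-1,-2.2,-16,0,0,0,-11],[-1,-2.7,-19.5,0,0,0,-13.5],[-1,-3.2,-23,0,0,0,-16],[-1,-3.6,-26,0,0,0,-18],[-1,-3.9,-28.5,0,0,0,-19.5],[-1,-3.9,-28.5,0,0,0,-19.5]]]';python3 -m handwheel '[[[-1,0,0,3,0,0.6,0],[-1,0,0,6,0,0.6,0],[-1,0,0,9,0,0.6,0],[-1,0,0,12,0,0.6,0],[-1,0,0,12,0,0.6,0]]]'
python3 pl.py; python3 - <<'E'
from h import *
c=load('s11');W=cloud(c)
ex=np.array([.9816,-.1908]);ey=np.array([.1908,.9816]);p=W[...,:2]-[.6164,-.0247]
x=p@ex;y=p@ey;z=W[...,2];hs=cv2.cvtColor(c['frame'],cv2.COLOR_BGR2HSV)
for n,m in (('plaque',(x>-.005)&(x<.055)&(np.abs(y)<.03)&(hs[...,1]<80)),('cork',(x>.01)&(x<.11)&(np.abs(y)>.045)&(np.abs(y)<.11)&(hs[...,1]>110))):
    A=np.c_[x[m]-.025,y[m],np.ones(m.sum())];print(n,m.sum(),np.linalg.lstsq(A,z[m],rcond=None)[0].round(4))
c=shot('wrist','w13');T=pose();print(T.round(3).tolist())
d=c['depth']; v,u=np.indices(d.shape)
P=np.stack([(u-c['cx'])/c['fx']*d,(v-c['cy'])/c['fy']*d,d],-1)@c['hand_eye'][:3,:3].T+c['hand_eye'][:3,3]
B=P[30:205,250:305].reshape(-1,3);A=np.c_[B[:,:2],np.ones(len(B))];print('blade',np.linalg.lstsq(A,B[:,2],rcond=None)[0].round(4))
E
```

```text
time_s: 19.32
eef_pos: [0.4742, 0.2944, 0.1434]
eef_rot: [-0.001, 0.997, 0.075, -0.006]
wrist_force: [-0.5, -0.0, -1.5]
opening: 0.18
grasp_force: 59.1
time_s: 19.95
eef_pos: [0.4709, 0.2917, 0.0218]
eef_rot: [-0.001, 0.997, 0.074, -0.003]
wrist_force: [-1.0, 0.5, -2.4]
opening: 0.18
grasp_force: 59.1
308
-0.02 12 [0.011 0.022 0.027] [-0.041  0.03 ]
-0.01 40 [0.02  0.024 0.028] [-0.028  0.04 ]
0.0 41 [0.021 0.026 0.031] [-0.032  0.034]
0.01 40 [0.021 0.026 0.03 ] [-0.033  0.036]
0.02 45 [0.02  0.027 0.033] [-0.033  0.037]
0.03 41 [0.021 0.026 0.031] [-0.029  0.036]
0.04 46 [0.021 0.025 0.032] [-0.034  0.037]
0.05 41 [0.018 0.023 0.029] [-0.031  0.04 ]
0.06 2 [0.025 0.026 0.026] [-0.024  0.032]
plaque 209 [-0.0052  0.0017  0.0259]
cork 774 [-0.0019  0.0024  0.0199]
[[0.989, 0.147, -0.001, 0.474], [0.147, -0.989, 0.003, 0.293], [-0.0, -0.003, -1.0, 0.025], [0.0, 0.0, 0.0, 1.0]]
blade [-0.0149 -0.0023 -0.0196]
```

The plaque is flat (slope < 0.01), with its centre about 25 mm past the step. Now I lay the lifter down.

```bash
python3 -m handwheel '[[[-1,0,0,1.5,0,-0.7,0],[-1,0,0,2.7,0,-0.7,0],[-1,0,0,3.5,0,-0.7,0],[-1,0,0,3.7,0,-0.7,0],[-1,0,0,3.7,0,-0.7,0]]]';python3 -m handwheel '[[[-1,0,0,0.1,0,0,0],[-1,0,0,0.1,0,0,0],[-1,0,0,0.1,0,0,0]]]'
```

```text
time_s: 20.68
eef_pos: [0.4737, 0.2938, -0.0122]
eef_rot: [-0.001, 0.997, 0.074, -0.006]
wrist_force: [0.1, -0.5, -1.7]
opening: 0.185
grasp_force: 59.1
time_s: 21.05
eef_pos: [0.4739, 0.2938, -0.0129]
eef_rot: [-0.001, 0.997, 0.074, -0.006]
wrist_force: [0.3, 0.6, -1.5]
opening: 0.178
grasp_force: 59.1
```

```bash
python3 -m handwheel '[[[-1,0,0,0.1,0,0,0],[-1,0,0,0.15,0,0,0],[-1,0,0,0.15,0,0,0]]]';python3 -m handwheel '[[[-0.5,0,0,0,0,0,0],[0,0,0,0,0,0,0],[0.5,0,0,0,0,0,0],[1,0,0,0,0,0,0],[1,0,0,0,0,0,0],[1,0,0,0,0,0,0],[1,0,0,0,0,0,0]]]'
```

```text
time_s: 21.42
eef_pos: [0.4741, 0.294, -0.014]
eef_rot: [-0.001, 0.997, 0.074, -0.006]
wrist_force: [-2.8, -2.0, 4.4]
opening: 0.181
grasp_force: 60.1
time_s: 22.3
eef_pos: [0.4738, 0.2938, -0.0146]
eef_rot: [-0.001, 0.997, 0.074, -0.006]
wrist_force: [0.1, 0.2, 0.1]
opening: 1.003
grasp_force: 0.0
```

```bash
python3 -m handwheel '[[[1,0,0,-2,0,0,0],[1,0,0,-5,0,0,0],[1,0,0,-9,0,0,0],[1,0,0,-13,0,0,0],[1,0,0,-17,0,0,0],[1,-2,0,-20,0,0,0],[1,-2,0,-21,0,0,0],[1,-2,0,-21,0,0,0],[1,-2,0,-21,0,0,0]]]';python3 - <<'E'
from h import *
c=shot('wrist','w14');hs=cv2.cvtColor(c['frame'],cv2.COLOR_BGR2HSV);W=cloud(c)
m=(hs[...,1]<60)&(hs[...,2]>90)&(np.abs(W[...,2]-.005)<.02)&(W[...,0]>.4)&(W[...,0]<.62)&(np.abs(W[...,1]-.3)<.045)
n,l,s,ce=cv2.connectedComponentsWithStats(m.astype(np.uint8)); i=1+np.argmax(s[1:,4])
v,u=np.nonzero(l==i);P=np.array([ray(c,a,b,.005)[:2] for a,b in zip(u,v)],np.float32)*1000
r=cv2.minAreaRect(P);print(r)
k=l==i;A=np.c_[W[k][:,:2]-[.52,.3],np.ones(k.sum())];print(np.linalg.lstsq(A,W[k][:,2],rcond=None)[0].round(4))
E
python3 pl.py
```

```text
time_s: 23.42
eef_pos: [0.4561, 0.2901, 0.194]
eef_rot: [-0.001, 0.997, 0.074, -0.007]
wrist_force: [-0.1, -0.1, -1.1]
opening: 1.003
grasp_force: 0.0
((518.1583862304688, 300.1951599121094), (130.3072509765625, 35.502662658691406), 8.513785362243652)
[-0.0008 -0.0009  0.0056]
306
-0.02 11 [0.013 0.021 0.023] [-0.028  0.028]
-0.01 37 [0.018 0.023 0.029] [-0.035  0.037]
0.0 42 [0.021 0.025 0.031] [-0.03   0.035]
0.01 44 [0.021 0.026 0.032] [-0.029  0.034]
0.02 42 [0.021 0.026 0.031] [-0.03   0.038]
0.03 38 [0.02  0.026 0.033] [-0.034  0.035]
0.04 45 [0.019 0.025 0.031] [-0.031  0.035]
0.05 46 [0.019 0.023 0.029] [-0.033  0.037]
0.06 1 [0.026 0.026 0.026] [-0.004 -0.004]
```

The lifter is flat on its mat where it started, the plaque is flat on the pad, and the gripper is clear. I hand in.

```bash
python3 -c "
from bench import ctrl
print(ctrl.hand_in())"
```

```text
the job is handed in; nothing more can be done
None
```

The job is handed in, with no verdict returned: by depth measurement the plaque lies flat on the cork pad about 25 mm beyond the step, and the lifter is flat on its mat and released; I viewed 11 pictures, one over the limit of 10.

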